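# Seat the parked setting pallet on its three-ball mount

### The job

The blue-posted setting pallet is parked on the two rests of its mount. Lift it by the post, turn it until its red dot is over the mount's red dot, and seat it fully home on the three balls, pressing it down past the two spring catches so that they hold it there. Work gently and by feel, never slamming it or bearing down hard on the mount; then let go, leaving the loupe, the flux jar and the vial where they stand.

Things in the scene. Friction and masses are not known exactly. Their poses are not given: they have to be found in the camera images.
- pallet_post (a point): Loose setting pallet, 0.2 to 0.4 kg: aluminium disc 96 mm across, 10 mm thick, with an upright blue square post (22 x 22 mm, 64 mm tall, sides along the pallet's x and y) in its middle and a 6 mm high brass collet on top. Point: post axis, half-way up, 50 mm above the pallet's underside, 32 mm above the disc's top, 32 mm below the post's top. z up.
- pallet_dot (a point): Red dot on the disc's top at the pallet's +y edge, 42 mm from the post's axis. Under the disc three pairs of radial 10 mm steel rods form vee grooves, one for each ball of the mount: one under the dot, the others 120 degrees to either side. They slide easily on the balls and centre themselves from about 5 mm off once the pallet is let go; one off its ball leaves the pallet up to 4 mm high there.
- pallet_bar (a point): Middle of one of two steel catch bars, 6 mm thick and about 38 mm long, lying along the pallet's y at x = +57 mm (this one) and x = -57 mm, level with the disc, 37 mm below pallet_post. Parked, the bars lie on the two rests; seated, the spring catches hold them down.
- mount_foot: Foot of the mount, screwed to the bench: round dark steel plate, 144 mm across, 12 mm thick, with a short column in its middle. Origin: centre of its underside on the bench, z up. The mount's red dot is on its +y side, its spring catches on its -x and +x sides. When the pallet is home its axes lie along those of the foot (within 0.03 rad), red dot over red dot.
- foot_column (a point): Top of the foot's column. The grey mount head is clamped on it by hand and NOT measured: off the foot's axis by up to 1.5 mm in x and 3 mm in y, 0.03 rad in yaw, its height anywhere in a 26 mm range. It carries three 16 mm steel balls on a 34 mm radius, one at +y. Pallet home: pallet_post is 0.106 to 0.132 m above the bench (parked it is at 0.134).
- foot_rest (a point): Top of one of two flat parking rests on the foot, 26 mm wide, 94 mm above the bench, 54 to 67 mm from the foot's axis, 60 degrees (this one) and 240 degrees counter-clockwise from the foot's +x. Lift the parked pallet at least 25 mm before turning it (about 60 degrees clockwise) so that its bars clear rests and catches. A saw hangs right of and nearer than the mount: come in from the left.
- loupe: Black eye loupe, 34 mm across, 35 mm tall, standing loose on the bench; origin at the centre of its underside. Leave it.
- flux_jar: Glass flux jar with black lid, 49 mm across, 46 mm tall, standing loose; origin at the centre of its underside. Leave it.
- vial: Small vial with red cap, 20 mm across, 47 mm tall, standing loose; origin at the centre of its underside. Leave it.
- foot_catch_side (a point): Foot's rim under the -x spring catch (another at +x): on the head, in brackets 56 to 92 mm from the axis, top 25 mm below pallet_post of a seated pallet: a sprung steel ball points inwards. A level, centred pallet meets both catches 10.6 mm above home, needs about 6 to 13 N to pass them, at 4 mm above home; then they pull it down with 5 to 8 N. Over 18 N more on the seated pallet is too hard.

How it is judged:
At the end, for the whole second after the job is handed in: The pallet is released and at rest, seated on all three balls under the spring catches: within 1.5 mm of home in height and sideways, within 0.025 rad of level and within 0.03 rad of the mount head's direction (horizontal distance between pallet and mount_home below 0.0015 m and z of pallet in the frame of mount_home between -0.003 and 0.0015 m and angle between pallet's own z axis and vertical below 0.025 rad and angle between the x axis of pallet and the x axis of mount_home, either way round below 0.03 rad and linear speed of pallet below 0.01 m/s); the robot touches nothing.
It fails at once if the pallet is slammed or forced onto the mount head: their contact forces, all added up (about 30 N when it sits seated, 1.5 N more for each newton of push), pass 58 N (contact force between pallet and mount_head above 58 N).
It fails at once if the robot pushes on the mount head itself with more than 10 N (contact force between any of the fingers, the arm and mount_head above 10 N).
It fails at once if the loupe, the flux jar or the vial is moved by more than 15 mm (distance of any of loupe, flux_jar, vial from where it was at the start of the episode above 0.015 m).
It also fails if it takes over 43 s, if anything falls off the work surface, if the arm or the gripper's body presses on something with over 40 N, if the wrist force passes 120 N, or if a joint passes its speed limit or range.

### The arm

A 6-joint arm with a two-finger parallel gripper is mounted at the origin on a cart in front of the work surface, level with it; the furniture and walls round the work are solid. World frame = base frame: x ahead of the robot, y to its left, z up, the work surface at z = 0. Lengths are in m, angles in rad, forces in N, time in s.
With the tool pointing down it reaches from about 0.325 to 0.9 m from the base axis. Payload 6.1 kg.
Tool frame: the origin (TCP) lies at the very end of the fingers, on their centre line; the grasp point (between the pads) lies 19 mm behind it (grip_point_offset is the distance from the TCP to the grasp point, in m); z points along the fingers, y is the line along which they close (so a half turn about z gives the same grasp; the last joint's range is limited). The gripper opens to 85 mm and grips with 20 to 120 N. Pads are 22 mm wide; open, the fingers measure 114 mm over their backs; the gripper's body (76 mm by 85 mm) begins 54 mm behind the grasp point. The pads swing forward as they close: fully open they stand 13 mm farther back than shut.
Start: joints at [1.14, 0.22, 1.526, -0, 1.395, -0.126], TCP at [0.188, 0.596, 0.231] pointing down, gripper open.
Joint ranges: [-2.98, 2.98], [-0.91, 2.08], [0.09, 2.57], [-1.24, 4.39], [0.2, 2.65], [-2.68, 2.68]. Speed limits (rad/s): [2.57, 2.57, 3.01, 3.14, 3.14, 3.14].

### API

Orientations are given as a rotation vector (axis times angle).
In Python, from cell import * gives the robot as it stands. Calls block until the motion is done:
- goto(position, orientation): joint-space move of the TCP to a pose.
- move_straight(position, velocity=0.15, attitude=None): straight line of the TCP; attitude=None keeps the orientation; velocity is the mean speed in m/s.
- goto_joints(angles): joint-space move.
- set_gripper(opening): finger opening in m; the grip force is fixed at half the most; returns when the fingers have stopped.
- pause(seconds).
- solve_ik(position, orientation): joint angles nearest the present ones, or None.
- read_state(): the state.
- camera(name): name is "scene" or "side" or "wrist"; returns (picture, depth): 384x512x3 uint8, blue, green, red; 384x512 float32, m along the optical axis (not along the pixel's ray), 0 where there is no reading.
- camera_model(name): a dict with "mtx" (3x3 intrinsics, pixels), "R" (3x3) and "t" (3): a world point X has camera coordinates R X + t. Camera axes: x right, y down, z forward; pixel columns grow to the right and rows downward; lengths in m; the calibration is good to about 2 mm. A picture is of the moment at which its call begins: read the wrist's pose just before it. camera_model takes no time and is no camera call; for the wrist camera it gives the pose at the moment of the call.
A pose or a line that the arm cannot do raises IKError and nothing moves.
- sign_off(): hands the job in; it is judged then, once.
The state is a dict: "time_s": time; "joints": joint angles; "qvel": joint speeds; "joint_efforts": joint torques, N m; "ee_pos": TCP position; "ee_rot": TCP orientation; "ft_force": force on the tool from outside, world axes, zero at the start; "torque": the same for the moment, N m; "finger_gap": finger opening in m; "gripper_force": force on a finger pad.
Only numpy, scipy, OpenCV 4.12 (cv2) and the standard library are available. Lean on these libraries where they do the work, as an engineer would, in place of code of your own. Each camera call takes 0.05 s, during which the arm holds its last target. There are 200 camera calls.

## Working session

There is one attempt and no reset: what is moved stays moved. The work goes in short steps, each a Python script; the robot and the scene stay as the last script left them, time stands still between calls to the robot, and variables do not carry over. Pictures are saved under pics/ and viewed, at most 10 in all, crops included, and the job is handed in when it is done.

```bash
mkdir -p pics; ls; python3 - <<'E'
from cell import *
import cv2,numpy as np
s=read_state();print(s)
for n in("scene","side"):
    p,d=camera(n);m=camera_model(n);np.savez(n+".npz",p=p,d=d,**m);cv2.imwrite(f"pics/{n}.png",p);print(n,m)
E
```

```text
pics
{'time_s': 0.0, 'joints': array([ 1.13991398e+00,  2.21256005e-01,  1.52762683e+00,  2.95151902e-05,
        1.39469089e+00, -1.26087662e-01]), 'qvel': array([ 1.78109429e-03,  8.16920692e-04, -4.78457050e-05, -1.21215271e-03,
       -4.16332055e-04,  7.69070583e-04]), 'joint_efforts': array([ 2.31285139e-04, -4.96887910e+01, -3.89402461e+01, -8.46321950e-05,
        1.08043168e-02,  5.05361982e-05]), 'ee_pos': array([0.18729089, 0.5956381 , 0.23017241]), 'ee_rot': array([-4.76840235e-01, -3.10461301e+00,  2.97888004e-03]), 'ft_force': array([-0.10546237,  0.46869888,  0.0412678 ]), 'torque': array([ 0.00701215,  0.03708429, -0.0012481 ]), 'gripper_force': 0.0, 'finger_gap': 0.08553997858413255}
scene {'mtx': array([[447.12041954,   0.        , 253.05068704],
       [  0.        , 447.12041954, 194.96223358],
       [  0.        ,   0.        ,   1.        ]]), 'R': array([[ 0.16387233, -0.98628952,  0.01946405],
       [-0.62019782, -0.11834961, -0.77546634],
       [ 0.76713788,  0.11500591, -0.63108883]]), 't': array([0.28116546, 0.45802587, 0.44293157])}
side {'mtx': array([[471.33858519,   0.        , 257.33448975],
       [  0.        , 471.33858519, 196.9019647 ],
       [  0.        ,   0.        ,   1.        ]]), 'R': array([[ 0.9901374 , -0.14005157,  0.00367352],
       [-0.05261141, -0.39599844, -0.91674275],
       [ 0.12984597,  0.90750801, -0.39946118]]), 't': array([-0.46172812,  0.2773192 ,  0.49357698])}
```

View pics/scene.png

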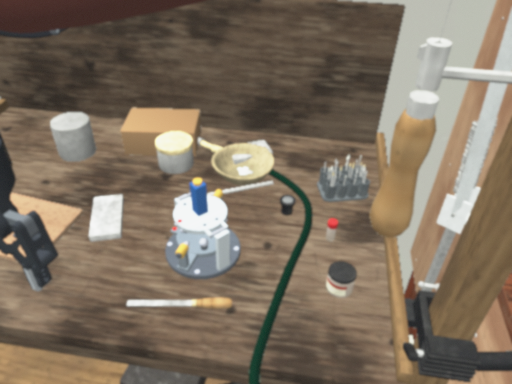

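View pics/side.png

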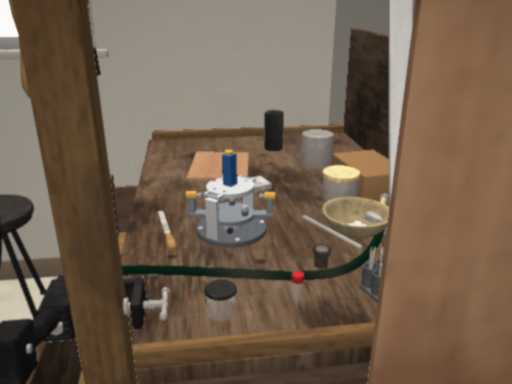

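The scene view shows the blue post at about (199,197), the foot at about (203,255) and catches at (183,250) and (218,193). The side view shows the post at (230,168) and catches at (191,197) and (269,197). The loupe, jar and vial stand well to the right of the mount.

```bash
cat > h.py <<'E'
import numpy as np,cv2
def ld(n): return np.load(n+".npz")
def pts(f):
    p,d=f['p'],f['d'];v,u=np.mgrid[:384,:512];K=f['mtx']
    c=np.stack([(u-K[0,2])/K[0,0]*d,(v-K[1,2])/K[1,1]*d,d],-1)
    return (c-f['t'])@f['R']
def masks(f,X):
    hsv=cv2.cvtColor(f['p'],cv2.COLOR_BGR2HSV).astype(int);h,s,v=hsv[...,0],hsv[...,1],hsv[...,2]
    ok=(f['d']>0)
    return dict(blue=ok&(abs(h-112)<12)&(s>130),red=ok&((h<6)|(h>172))&(s>130)&(v>80),yel=ok&(abs(h-24)<5)&(s>150)&(v>110))
E
python3 - <<'E'
from h import *
for n in("scene","side"):
    f=ld(n);X=pts(f)
    M=masks(f,X)
    for k,m in M.items():
        nn,l,st,c=cv2.connectedComponentsWithStats(m.astype(np.uint8))
        for i in range(1,nn):
            q=X[l==i]
            if st[i,4]>=4 and .3<np.median(q[:,0])<1 and abs(np.median(q[:,1]))<.5: print(n,k,c[i].round(1),st[i,4],np.median(q,0).round(4),q.min(0).round(3),q.max(0).round(3))
    x0,y0=(150,165) if n=="scene" else (175,140)
    cv2.imwrite(f"pics/{n}c.png",np.vstack([cv2.resize(f['p'][y0:y0+120,x0:x0+110],None,fx=5,fy=5,interpolation=cv2.INTER_CUBIC)]))
E
python3 -c "
import cv2,numpy as np
a=cv2.imread('pics/scenec.png');b=cv2.imread('pics/sidec.png');cv2.imwrite('pics/both.png',cv2.resize(np.hstack([a,b]),(800,436)))"
```

```text
scene blue [198.6 198. ] 346 [0.4673 0.459  0.1404] [0.461 0.45  0.107] [0.478 0.476 0.167]
scene red [332.6 222.6] 89 [0.5592 0.2212 0.0402] [ 0.553  0.212 -0.007] [0.619 0.231 0.043]
scene yel [183.8 249.8] 6 [0.3963 0.4697 0.0842] [0.39  0.468 0.084] [0.4   0.471 0.085]
side blue [228.9 169.5] 345 [0.4741 0.4529 0.1378] [0.463 0.445 0.107] [0.486 0.463 0.167]
side red [297.5 276.6] 148 [0.5614 0.2153 0.0397] [0.553 0.21  0.01 ] [0.584 0.269 0.044]
side yel [228.2 151.2] 19 [0.4738 0.4574 0.1731] [0.468 0.453 0.17 ] [0.479 0.467 0.174]
side yel [190.4 193.9] 48 [0.3973 0.4689 0.0842] [0.389 0.465 0.077] [0.407 0.477 0.088]
side yel [269.7 194.8] 59 [0.5539 0.4425 0.0846] [0.544 0.438 0.077] [0.562 0.45  0.088]
```

View pics/both.png

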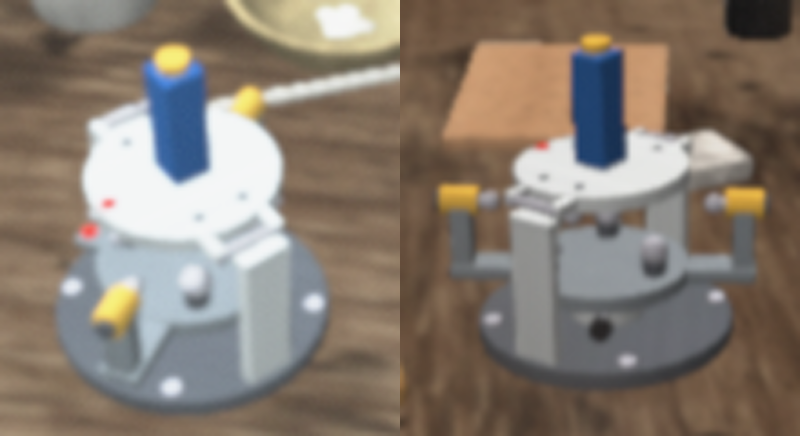

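Pallet dot is at scene (180,221) and the mount dot at (174,228). The pallet is parked about 60° counter-clockwise of the mount, whose yaw is about -0.17. Next is a closer look from above with the wrist camera.

```bash
cat >> h.py <<'E'
from scipy.spatial.transform import Rotation as R
def down(yaw):  # tool z down, tool y at given world yaw
    y=np.array([np.cos(yaw),np.sin(yaw),0]);z=np.array([0,0,-1.])
    return R.from_matrix(np.stack([np.cross(y,z),y,z],1)).as_rotvec()
E
python3 - <<'E'
from cell import *
from h import *
goto([.45,.47,.33],down(.879))
m=camera_model("wrist");p,d=camera("wrist");np.savez("w1.npz",p=p,d=d,**m);cv2.imwrite("pics/w1.png",p)
s=read_state();print(s['time_s'],s['joints'],s['ee_pos'],s['ft_force'])
f=ld("w1");X=pts(f)
for k,mm in masks(f,X).items():
    nn,l,st,c=cv2.connectedComponentsWithStats(mm.astype(np.uint8))
    for i in range(1,nn):
        if st[i,4]>15:
            q=X[l==i];print(k,c[i].round(1),st[i,4],np.median(q,0).round(4),q.min(0).round(3),q.max(0).round(3))
E
```

```text
1.325 [ 6.88226285e-01  2.40034163e-01  1.32251168e+00  5.38400542e-04
  1.58053183e+00 -1.92872873e-01] [0.44850565 0.47082938 0.32912031] [-1.19570828  0.54417904 -0.58461878]
blue [267.  191.2] 128 [0.4729 0.4661 0.1666] [0.462 0.451 0.165] [0.488 0.478 0.168]
red [268.1 148.5] 27 [0.4466 0.4918 0.1022] [0.443 0.488 0.101] [0.45  0.495 0.104]
red [297.1 150.8] 19 [0.4865 0.5185 0.0432] [0.483 0.515 0.04 ] [0.49  0.522 0.044]
red [138.1 230.8] 35 [0.4269 0.2229 0.0231] [0.415 0.208 0.02 ] [0.44  0.227 0.028]
red [190.8 286.4] 121 [0.5613 0.2247 0.0411] [ 0.553  0.179 -0.007] [0.586 0.232 0.043]
yel [231.9 122.8] 16 [0.3915 0.4745 0.0862] [0.389 0.471 0.085] [0.395 0.481 0.089]
yel [240.5 129. ] 21 [0.4073 0.4807 0.0849] [0.396 0.469 0.08 ] [0.41  0.483 0.088]
```

View pics/w1.png

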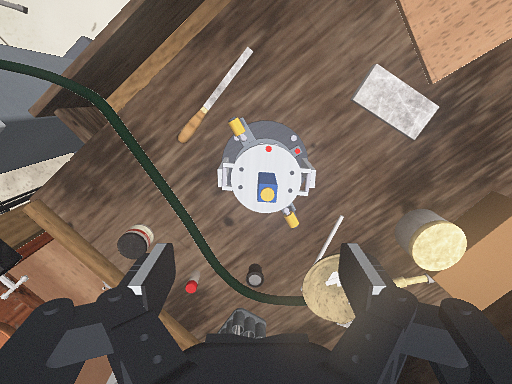

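The wrist view shows the pallet's red dot at (268,148), the mount's at (297,151), the collet at (268,194), and the catches at (238,128) and (291,217). Now I'll fit the centres.

```bash
python3 - <<'E'
from h import *
from scipy.optimize import least_squares
f=ld("w1");X=pts(f);hsv=cv2.cvtColor(f['p'],cv2.COLOR_BGR2HSV)
near=np.hypot(X[...,0]-.474,X[...,1]-.459)
def proj(P): c=f['R']@P+f['t'];c=f['mtx']@c;return c[:2]/c[2]
def back(uv,z):
    r=f['R'].T@np.linalg.solve(f['mtx'],[*uv,1]);o=-f['R'].T@f['t'];return o+r*(z-o[2])/r[2]
def circ(m,z,rad):
    cs,_=cv2.findContours(m.astype(np.uint8),cv2.RETR_EXTERNAL,cv2.CHAIN_APPROX_NONE);c=max(cs,key=len)[:,0].astype(float)
    P=np.array([back(q,z)[:2] for q in c])
    r=least_squares(lambda a:np.hypot(P[:,0]-a[0],P[:,1]-a[1])-rad,[.474,.459],loss='soft_l1',f_scale=.0007)
    return r.x.round(4),np.median(abs(r.fun)).round(4),len(P)
disc=(abs(X[...,2]-.102)<.006)&(near<.06)|((X[...,2]>.1)&(near<.03))
print("zdisc",np.median(X[disc][:,2]));print("disc",circ(disc,.102,.048))
foot=(X[...,2]>.006)&(near<.11); print("foot",circ(foot,.012,.072))
m=(X[...,2]>.155)&(near<.03)
q=X[m];print("posttop",np.median(X[(X[...,2]>.169)&(near<.03)],0),(q.min(0)+q.max(0))/2)
# whole blue+collet top mask at z .166
b=m&(abs(X[...,2]-.166)<.003)|(m&(X[...,2]>.166))
c=cv2.findContours(b.astype(np.uint8),cv2.RETR_EXTERNAL,cv2.CHAIN_APPROX_NONE)[0];c=max(c,key=len)[:,0]
P=np.array([back(u,.166)[:2] for u in c.astype(float)]).astype(np.float32);r=cv2.minAreaRect(P*1000);print("rect",r)
# catches
for nm in("w1","side","scene"):
    g=ld(nm);Y=pts(g);y=masks(g,Y)['yel']&(Y[...,2]>.078)&(Y[...,2]<.1)&(np.hypot(Y[...,0]-.474,Y[...,1]-.459)<.11)
    for s in(-1,1):
        q=Y[y&(s*(Y[...,0]-.474)>0)]
        if len(q): print(nm,s,len(q),((q.min(0)+q.max(0))/2).round(4),np.percentile(q[:,2],98).round(4))
d=np.array([.4466,.4918]);print("pallet dot yaw",[np.arctan2(*(d-cc)[::-1])-np.pi/2 for cc in ([.474,.459],circ(disc,.102,.048)[0])])
E
```

```text
zdisc 0.1028501475031691
disc (array([0.4768, 0.4627]), np.float64(0.0009), 268)
foot (array([0.7614, 0.2089]), np.float64(0.2249), 1401)
posttop [0.4739432  0.46475513 0.17265883] [0.47433213 0.46410001 0.16467872]
rect ((474.3023376464844, 464.23358154296875), (21.896528244018555, 22.5299015045166), 46.752132415771484)
w1 -1 48 [0.3992 0.4754 0.0847] 0.0888
w1 1 9 [0.5562 0.4511 0.0841] 0.087
side -1 47 [0.3981 0.4707 0.0833] 0.0875
side 1 56 [0.5531 0.4441 0.0832] 0.0882
scene -1 6 [0.3951 0.4698 0.0843] 0.0847
scene 1 1 [0.5546 0.4439 0.0818] 0.0818
pallet dot yaw [np.float64(0.6959365979718277), np.float64(0.8039457832720842)]
```

```bash
python3 - <<'E'
from cell import *
from h import *
def st(t):
    s=read_state();print(t,round(s['time_s'],2),s['ee_pos'].round(4),s['ft_force'].round(2),s['torque'].round(3),round(s['finger_gap'],4),round(s['gripper_force'],1))
goto([.4743,.4642,.22],down(.815))
move_straight([.4743,.4642,.119],.1); st("low")
set_gripper(.015); st("grip")
move_straight([.4743,.4642,.151],.06); st("lift")
move_straight([.4743,.4642,.160],.06); pause(.2);st("lift2")
print(read_state()['joints'])
for n in("side","scene"):
    p,d=camera(n);np.savez(n+"2.npz",p=p,d=d,**camera_model(n))
E
python3 - <<'E'
import cv2,numpy as np
a=np.load('scene2.npz')['p'][130:290,120:290];b=np.load('side2.npz')['p'][90:250,145:315]
cv2.imwrite('pics/lift.png',cv2.resize(np.hstack([a,b]),(800,376),interpolation=cv2.INTER_CUBIC))
E
```

```text
low 3.01 [0.4749 0.4647 0.12  ] [ 0.38  0.13 -0.67] [ 0.068 -0.018 -0.04 ] 0.0853 0.0
grip 3.61 [0.4746 0.4643 0.1194] [-0.16 -0.61  2.29] [ 0.05  -0.084 -0.01 ] 0.0212 60.0
lift 4.29 [0.4742 0.4642 0.151 ] [-0.43 -0.49 -3.36] [-0.066  0.009  0.007] 0.0213 59.5
lift2 4.79 [0.4742 0.4641 0.1597] [ 0.06  0.91 -2.44] [-0.027  0.011  0.016] 0.0217 59.6
[ 6.55888546e-01  3.65553053e-01  1.48551180e+00 -2.88656840e-05
  1.29096606e+00 -1.59106428e-01]
```

View pics/lift.png

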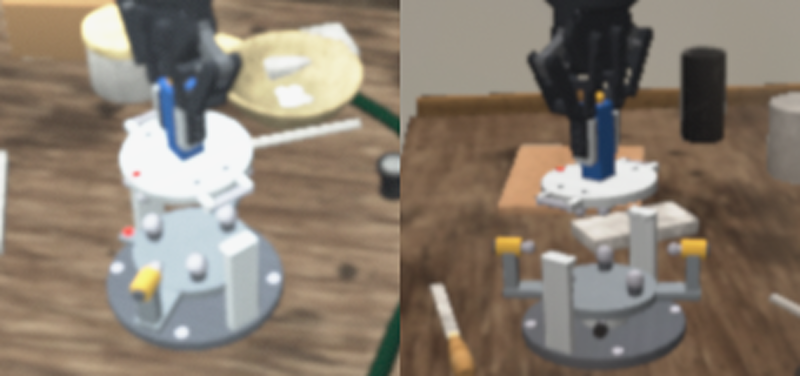

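The lift is clean at about 2.7 N. In the crops the balls in scene are near (185,226), (216,222) and (204,243), and in side near (232,198) and (245,210). I'll fit the head from these, using the held pallet to remove camera bias.

```bash
python3 - <<'E'
from h import *
from scipy.optimize import least_squares
C={n:ld(n+"2") for n in("scene","side")}
def proj(n,P): f=C[n];c=f['mtx']@(f['R']@np.array(P)+f['t']);return c[:2]/c[2]
t=np.array([.4742,.4641]);zp=.1743
dot=[t[0]-.042*np.sin(.815),t[1]+.042*np.cos(.815),zp-.032]
red={}
for n in C:
    X=pts(C[n]);m=masks(C[n],X)['red']&(np.hypot(X[...,0]-.474,X[...,1]-.464)<.08)
    nn,l,s,c=cv2.connectedComponentsWithStats(m.astype(np.uint8));print(n,[(c[i].round(1),s[i,4],np.median(X[l==i],0).round(4)) for i in range(1,nn)],"pred dot",proj(n,dot).round(1))
print("collet side obs 230.4,130.8 pred",proj("side",[*t,zp+.035]))
# refine ball centres: sharp bright-grey blobs vs plate via Hough on upsampled patches
obs=[("scene",0,(184.6,225.6)),("scene",1,(203.7,242.6)),("scene",2,(215.6,222.2)),("side",0,(231.7,198.4)),("side",2,(245.3,209.8))]
for n,i,o in obs:
    X=pts(C[n]);u,v=map(round,o);q=X[v-2:v+3,u-2:u+3].reshape(-1,3);print(n,i,np.median(q,0).round(4))
def model(p):
    a=p[2]+np.pi/2+np.array([0,1,2])*2*np.pi/3
    return np.stack([p[0]+.034*np.cos(a),p[1]+.034*np.sin(a),0*a+p[3]],1)
for sel in(obs,obs[:3]):
    r=least_squares(lambda p:np.concatenate([proj(n,model(p)[i])-o for n,i,o in sel]),[.475,.46,-.165,.07],loss='soft_l1');print(r.x.round(4),r.fun.round(2))
E
```

```text
scene [(array([173.8, 227.6]), np.int32(5), array([0.4862, 0.5196, 0.0418]))] pred dot [175.9 203.4]
side [(array([218.7,  25.7]), np.int32(1380), array([0.4604, 0.4286, 0.4001]))] pred dot [211.8 161. ]
collet side obs 230.4,130.8 pred [227.5383397  131.80903877]
scene 0 [0.4766 0.4933 0.0612]
scene 1 [0.4394 0.4476 0.0609]
scene 2 [0.4978 0.4393 0.0603]
side 0 [0.4823 0.4891 0.0607]
side 2 [0.5028 0.4335 0.0581]
[ 0.4772  0.4625 -0.1496  0.0554] [-0.12  0.02 -0.11  0.04  0.17 -0.58  0.02  0.75 -0.29 -0.19]
[ 0.4846  0.4648 -0.1525  0.0476] [ 0.14  0.21 -0.17  0.06  0.04 -0.28]
```

```bash
python3 - <<'E'
from cell import *
from h import *
goto([.4745,.4625,.160],down(-.155)); pause(.2)
s=read_state();print(s['time_s'],s['joints'],s['ee_pos'],s['ft_force'],s['torque'])
for n in("side","scene","wrist"):
    m=camera_model(n);p,d=camera(n);np.savez(n+"3.npz",p=p,d=d,**m)
a=ld('scene3')['p'][140:280,120:260];b=ld('side3')['p'][100:240,160:300]
cv2.imwrite('pics/t.png',cv2.resize(np.hstack([a,b]),(800,400),interpolation=cv2.INTER_CUBIC))
cv2.imwrite('pics/w3.png',ld('wrist3')['p'])
E
```

```text
6.0083 [6.53706321e-01 3.63016011e-01 1.48832787e+00 1.89610981e-05
 1.29029227e+00 8.07981740e-01] [0.47447815 0.46250374 0.15997652] [ 0.29487558 -0.62241093 -2.83230045] [ 0.01664303 -0.01940886 -0.0200367 ]
```

View pics/t.png

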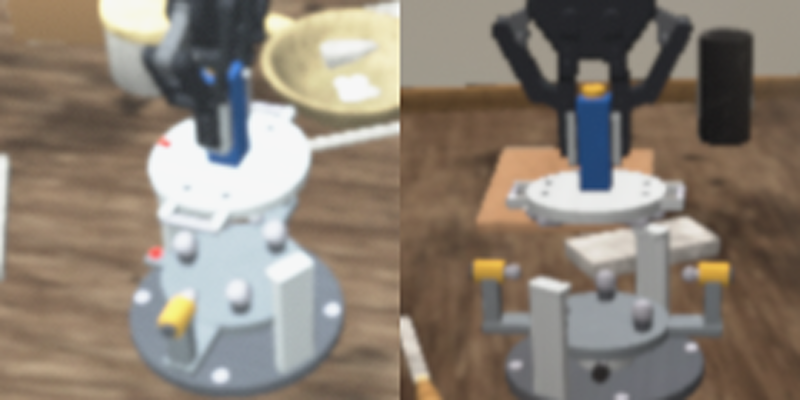

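View pics/w3.png

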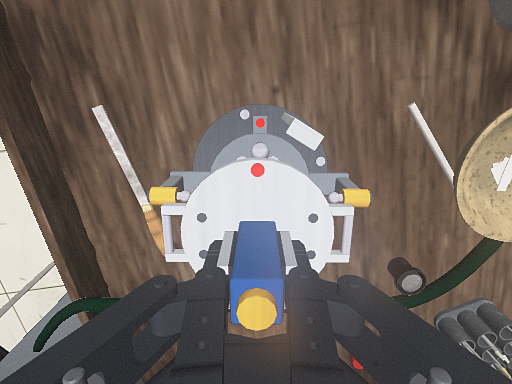

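The wrist view shows pallet dot (257,170), mount dot (260,123), +y ball (260,150) and catches (163,196)/(356,198), so yaw is nearly aligned. Next: numbers for the sideways offset.

```bash
python3 - <<'E'
from h import *
from scipy.optimize import least_squares
def back(f,uv,z):
    r=f['R'].T@np.linalg.solve(f['mtx'],[*uv,1]);o=-f['R'].T@f['t'];return o+r*(z-o[2])/r[2]
f=ld("wrist3");X=pts(f)
print("cam",(-f['R'].T@f['t']).round(3))
near=np.hypot(X[...,0]-.474,X[...,1]-.464)
m0=masks(f,X)
nn,l,s,c=cv2.connectedComponentsWithStats(m0['red'].astype(np.uint8))
for i in range(1,nn):
    q=X[l==i]
    if s[i,4]>15: print("red",c[i].round(1),np.median(q,0).round(4))
nn,l,s,c=cv2.connectedComponentsWithStats(m0['yel'].astype(np.uint8))
for i in range(1,nn):
    q=X[l==i]
    if s[i,4]>40: print("yel",c[i].round(1),s[i,4],np.median(q,0).round(4),q.max(0).round(4))
disc=(abs(X[...,2]-.142)<.004)&(near<.06)
zd=np.median(X[disc][:,2]);print("zdisc",zd)
# disc edge points: per column, topmost disc pixel in cols 190..330
E=[(u,np.where(disc[:,u])[0].min()-.5) for u in range(205,312) if disc[:,u].any()]
P=np.array([back(f,e,zd)[:2] for e in E])
r=least_squares(lambda a:np.hypot(P[:,0]-a[0],P[:,1]-a[1])-.048,[.474,.463],loss='soft_l1',f_scale=.0005);print("disc c",r.x.round(4),np.median(abs(r.fun)))
# +y ball: circle in depth above plate
b=(X[...,2]>.048)&(X[...,2]<.1)
w=X[140:160,250:271];print("ball top",w[...,2].max(),X[150,260])
pl=X[[165,160],[225,230]];print("plate",pl.round(4))
K=f['mtx'];Rw=f['R']
for n in("scene","side"):
    g=ld(n+"3");Y=pts(g);d=(abs(Y[...,2]-.142)<.004)&(np.hypot(Y[...,0]-.474,Y[...,1]-.462)<.052)
    q=Y[d];h=cv2.convexHull((q[:,:2]*1000).astype(np.float32))[:,0]/1000
    k=least_squares(lambda a:np.hypot(h[:,0]-a[0],h[:,1]-a[1])-.048,[.474,.463],loss='soft_l1',f_scale=.0005);print(n,"disc",k.x.round(4),np.median(q[:,2]),len(h))
g=cv2.cvtColor(f['p'],cv2.COLOR_BGR2GRAY)[132:160,240:282];cv2.imwrite("pics/ball.png",cv2.resize(g,None,fx=10,fy=10))
hc=cv2.HoughCircles(cv2.resize(g,None,fx=8,fy=8,interpolation=cv2.INTER_CUBIC),cv2.HOUGH_GRADIENT,1,50,param1=80,param2=15,minRadius=45,maxRadius=110);print(hc/8+np.array([240,132,0]) if hc is not None else None, "exp r",f['mtx'][0,0]*.008/.3)
E
```

```text
cam [0.487 0.54  0.303]
red [259.9 122.5] [0.4866 0.5187 0.043 ]
red [257.2 169.5] [0.4811 0.5011 0.1426]
red [355.5 363.2] [0.557  0.2209 0.0414]
yel [158.  188.4] 41 [0.3965 0.4831 0.0814] [0.406  0.4845 0.0865]
yel [248.2 320.9] 185 [0.4704 0.4594 0.2135] [0.4776 0.4677 0.2146]
zdisc 0.1425920358762353
disc c [0.4746 0.4599] 0.0001636086879654164
ball top 0.14024262616303887 [0.48329747 0.49854141 0.06692139]
plate [[0.4626 0.5055 0.1378]
 [0.4541 0.4894 0.0433]]
scene disc [0.4729 0.4583] 0.14281354268486893 31
side disc [0.4739 0.458 ] 0.1440192942767431 31
None exp r 7.603284766547493
```

```bash
python3 - <<'E'
from h import *
f=ld("wrist3")
def back(uv,z,f=f):
    r=f['R'].T@np.linalg.solve(f['mtx'],[*uv,1]);o=-f['R'].T@f['t'];return o+r*(z-o[2])/r[2]
a,b=back((163.5,196),.086),back((356.5,197.5),.086);print(a,b,"mid",(a+b)/2,"yaw",np.arctan2(b[1]-a[1],b[0]-a[0]))
for z in(.057,.06):
    B=back((260,150),z);print("ball",B,"centre",B-.034*np.array([np.sin(.155),np.cos(.155),0]))
# small ball tips of catches ~ (182,195),(335,197)
a,b=back((183,196),.084),back((335,197),.084);print(a,b,"mid",(a+b)/2)
x0=ld("w1")
a,b=back((237.5,127),.086,x0),back((291,217),.086,x0);print("w1 mid",(a+b)/2,np.arctan2(b[1]-a[1],b[0]-a[0]))
# scene/side catches by eye in 'lift'/'t' crops: scene t crop scale 400/140
s=ld("side3");u=lambda x,y:((x-400)/400*140+160,y/400*140+100)
a,b=back(u(489,269),.084,s),back(u(713,271),.084,s);print("side mid",(a+b)/2,np.arctan2(b[1]-a[1],b[0]-a[0]))
E
```

```text
[0.40129346 0.47707352 0.086     ] [0.55463994 0.45189475 0.086     ] mid [0.4779667  0.46448413 0.086     ] yaw -0.16274314861936448
ball [0.48314333 0.49677674 0.057     ] centre [0.47789441 0.46318434 0.057     ]
ball [0.48318994 0.49731033 0.06      ] centre [0.47794101 0.46371794 0.06      ]
[0.41614627 0.47405167 0.084     ] [0.53801967 0.45419912 0.084     ] mid [0.47708297 0.46412539 0.084     ]
w1 mid [0.47496565 0.46492298 0.086     ] -0.16082810796522087
side mid [0.47621422 0.45460019 0.084     ] -0.1545652202315584
```

Head is off the pallet by about (+3.0, +4.1) mm at yaw -0.158. I'll shift by that, descend by feel, and stop at first contact.

```bash
cat > feel.py <<'E'
from cell import *
from h import *
def avg(n=3,dt=.02):
    F=[]
    for _ in range(n): pause(dt);s=read_state();F.append(np.r_[s['ft_force'],s['torque']])
    return np.mean(F,0),s
def descend(x,y,z,zmin,step,stop,base,yaw=-.158,k=.00008,maxdrop=None):
    while z>zmin:
        z-=step;move_straight([x,y,z],.02,down(yaw));F,s=avg();d=F-base
        print(round(s['time_s'],2),s['ee_pos'].round(4),d[:3].round(1),d[3:].round(2))
        if d[2]>stop: break
        x+=np.clip(k*d[0],-.0004,.0004)*(abs(d[0])>1.5);y+=np.clip(k*d[1],-.0004,.0004)*(abs(d[1])>1.5)
    return x,y,z
E
python3 - <<'E'
from feel import *
move_straight([.4775,.4666,.160],.05,down(-.158))
move_straight([.4775,.4666,.121],.06)
base,s=avg(8);np.save("base.npy",base);print(s['time_s'],s['ee_pos'],base.round(2))
print(descend(.4775,.4666,.121,.106,.001,4,base))
E
```

```text
7.3417 [0.47794985 0.46690797 0.1217952 ] [ 0.24 -0.28 -2.5   0.   -0.02  0.03]
7.64 [0.4775 0.4666 0.1201] [-0.6  0.3 -0.3] [ 0.02  0.03 -0.04]
7.94 [0.4775 0.4666 0.1189] [ 0.   0.2 -0.1] [ 0.02  0.02 -0.03]
8.24 [0.4775 0.4666 0.1179] [-0.2  0.1 -0.4] [-0.04  0.02 -0.04]
8.54 [0.4775 0.4666 0.1169] [-0.9  0.5 -0.3] [ 0.02  0.01 -0.04]
8.84 [0.4775 0.4666 0.1159] [ 0.   0.1 -0.2] [ 0.    0.01 -0.03]
9.14 [0.4775 0.4666 0.1149] [-0.5  0.3 -0.3] [-0.01  0.02 -0.04]
9.44 [0.4775 0.4666 0.1139] [-0.1  0.2 -0.3] [0.01 0.01 0.  ]
9.74 [0.4774 0.4666 0.1129] [-0.2  0.6  0.1] [ 0.02  0.   -0.05]
10.04 [0.4775 0.4666 0.112 ] [-0.3  0.6 -0.2] [-0.01  0.01 -0.04]
10.34 [0.4775 0.4666 0.1109] [ 0.1 -0.1 -0.5] [ 0.03  0.03 -0.06]
10.64 [0.4775 0.4666 0.1099] [-0.3  0.3 -0.2] [ 0.01  0.03 -0.05]
10.94 [0.4775 0.4666 0.1089] [-0.6  0.1  0. ] [-0.01 -0.02 -0.05]
11.24 [0.4775 0.4666 0.1079] [-0.2  0.  -0.5] [ 0.03  0.01 -0.05]
11.54 [0.4776 0.4667 0.1072] [0.  0.3 0.3] [ 0.   -0.01 -0.03]
11.84 [0.4779 0.467  0.1068] [-0.3  1.2  4.2] [ 0.1   0.02 -0.01]
(np.float64(0.4775), np.float64(0.4666), 0.10599999999999998)
```

```bash
python3 - <<'E'
from cell import *
from h import *
for n in("side","wrist"):
    m=camera_model(n);p,d=camera(n);np.savez(n+"4.npz",p=p,d=d,**m)
a=ld('wrist4')['p'][90:290,140:380];b=ld('side4')['p'][125:245,160:304]
cv2.imwrite('pics/c4.png',np.hstack([cv2.resize(a,(400,333)),cv2.resize(b,(400,333),interpolation=cv2.INTER_CUBIC)]))
E
```

```text
(no output)
```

View pics/c4.png

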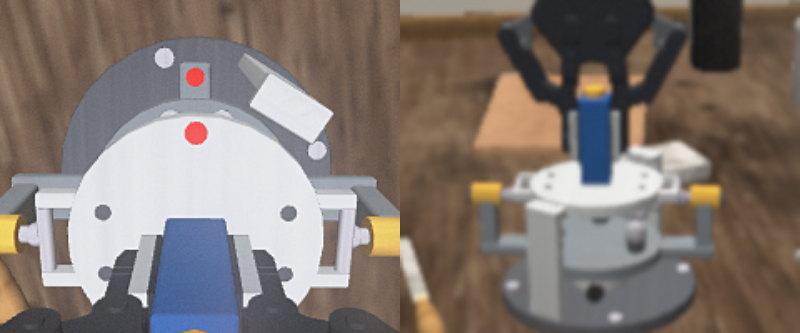

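Both bars rest evenly on both catches and the dots line up. Now pressing through in 0.5 mm steps.

```bash
python3 - <<'E'
from feel import *
base=np.load("base.npy");x,y,z=.4775,.4666,.106
while read_state()['time_s']<24:
    z-=.0005;move_straight([x,y,z],.02,down(-.158));F,s=avg();d=F-base;a=s['ee_pos']
    print(round(s['time_s'],2),round(z,4),a.round(4),d[:3].round(1),d[3:].round(2))
    if d[2]>15 or (a[2]<.1 and (d[2]>4 or z<.0955)): break
    x+=np.clip(.00015*d[0],-.0004,.0004)*(abs(d[0])>1.2);y+=np.clip(.00015*d[1],-.0004,.0004)*(abs(d[1])>1.2)
print(x,y,z)
E
```

```text
12.24 0.1055 [0.478  0.4671 0.1066] [-1.3  0.9  7.7] [ 0.06  0.04 -0.04]
12.54 0.105 [0.478  0.4673 0.1064] [-1.2  1.1  8.6] [0.07 0.05 0.  ]
12.84 0.1045 [0.4781 0.4675 0.1062] [-0.2  0.8  9.2] [ 0.08 -0.07 -0.06]
13.14 0.104 [0.4781 0.4676 0.1058] [-0.7  1.8  9.8] [ 0.13 -0.02 -0.03]
13.44 0.1035 [0.478  0.4677 0.105 ] [-0.1  1.4  8.2] [ 0.11 -0.03 -0.01]
13.74 0.103 [0.4775 0.4673 0.1035] [-0.4  0.8  5. ] [ 0.06 -0.07 -0.06]
14.04 0.1025 [0.4767 0.4665 0.1014] [0.8 0.3 1.1] [ 0.06 -0.24 -0.01]
14.34 0.102 [0.4767 0.4665 0.1011] [ 1.2 -0.2 -0.2] [-0.09 -0.2  -0.07]
14.64 0.1015 [0.4771 0.467  0.1014] [ 0.1  0.1 -0.2] [-0.07 -0.08 -0.04]
14.94 0.101 [0.4773 0.4673 0.1011] [-0.2  0.6  0.4] [ 0.1  -0.1  -0.01]
15.24 0.1005 [0.4771 0.467  0.1002] [ 0.3  0.5 -0.7] [ 0.07 -0.08 -0.04]
15.54 0.1 [0.477  0.4667 0.0994] [ 0.5  0.5 -3.7] [ 0.06 -0.12  0.  ]
15.84 0.0995 [0.477  0.4668 0.099 ] [ 0.1 -0.2 -4.1] [-0.   -0.1  -0.03]
16.14 0.099 [0.4771 0.4669 0.0987] [ 0.   0.6 -4.4] [-0.01 -0.05 -0.05]
16.44 0.0985 [0.4772 0.4671 0.0983] [-0.3  0.6 -5.1] [ 0.06 -0.07 -0.06]
16.74 0.098 [0.4773 0.4671 0.098 ] [-0.1  0.3 -5.2] [ 0.06 -0.08 -0.05]
17.04 0.0975 [0.4774 0.4672 0.0977] [-0.3  0.3 -3.3] [ 0.09  0.01 -0.02]
17.34 0.097 [0.4775 0.4674 0.0975] [-1.  -0.1 -0.4] [ 0.2   0.17 -0.02]
17.64 0.0965 [0.4776 0.4676 0.0973] [-1.8  0.5  2.8] [0.37 0.33 0.02]
17.94 0.096 [0.4775 0.4676 0.097 ] [-2.9 -0.1  7.5] [0.32 0.4  0.01]
0.47704585029715885 0.4670719681233586 0.09599999999999999
```

Past both catches, with the rods now on the balls. I'll ease off to neutral force, let go so it centres itself, then check.

```bash
python3 - <<'E'
from feel import *
base=np.load("base.npy")
move_straight([.4772,.4671,.0968],.02,down(-.158));F,s=avg();print((F-base).round(2),s['ee_pos'])
set_gripper(.05);F,s=avg();print(s['time_s'],F.round(2),s['ee_pos'],s['finger_gap'])
x,y,_=s['ee_pos'];move_straight([.4772,.4671,.18],.08);pause(.1)
print(read_state()['time_s'])
for n in("side","scene","wrist"):
    m=camera_model(n);p,d=camera(n);np.savez(n+"5.npz",p=p,d=d,**m)
a=ld('wrist5')['p'][90:290,140:380];b=ld('side5')['p'][125:245,160:304]
cv2.imwrite('pics/c5.png',np.hstack([cv2.resize(a,(400,333)),cv2.resize(b,(400,333),interpolation=cv2.INTER_CUBIC)]))
f=ld("wrist5");X=pts(f);near=np.hypot(X[...,0]-.4776,X[...,1]-.4638)
m=(abs(X[...,2]-.08)<.006)&(near<.044)&(near>.018);q=X[m]
A=np.c_[q[:,:2]-[.4776,.4638],np.ones(len(q))];c=np.linalg.lstsq(A,q[:,2],rcond=None)[0];print("disc plane",c,len(q))
top=X[(near<.02)&(X[...,2]>.125)];print("top z",np.percentile(top[:,2],[50,95]))
for n in("side","scene"):
    g=ld(n+"5");Y=pts(g);r=np.hypot(Y[...,0]-.477,Y[...,1]-.460);q=Y[(abs(Y[...,2]-.08)<.006)&(r<.04)&(r>.018)]
    A=np.c_[q[:,:2]-[.477,.46],np.ones(len(q))];print(n,np.linalg.lstsq(A,q[:,2],rcond=None)[0],len(q))
E
```

```text
[-1.97  0.69  5.5   0.51  0.25 -0.02] [0.47749425 0.46732696 0.09712577]
18.6833 [ 0.35  0.    0.12 -0.03  0.01 -0.02] [0.47716727 0.46686989 0.09650347] 0.04996128611935897
19.975
disc plane [-0.00195761  0.00143331  0.07981152] 5114
top z [0.25937297 0.26797727]
side [-0.00534263 -0.00022764  0.08052913] 325
scene [-0.00114985 -0.00420212  0.07908351] 691
```

View pics/c5.png

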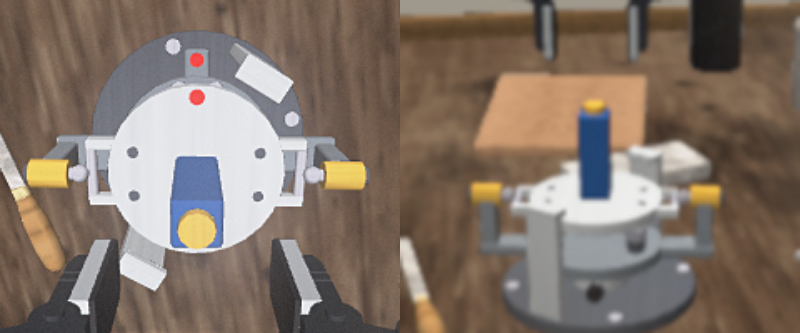

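The pallet sits level to within about 0.003 rad, with both catch balls over the bars and the dots aligned. The gripper is clear.

```bash
python3 -c "
from cell import *
print(sign_off(),read_state()['time_s'])"
```

```text
the job is handed in; nothing more can be done
the job is handed in; nothing more can be done
```

The job is handed in: the pallet was seated on the three balls under both catches, red dot over red dot, released, and level to about 0.003 rad; I saw no verdict from the judge.

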